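# Rock a seized wing knob free on a circuit board holder

### The arm

A 6-joint arm with a two-finger parallel gripper is mounted at the origin on the work surface. World frame = base frame: x ahead of the robot, y to its left, z up, the work surface at z = 0. Lengths are in m, angles in degrees, forces in N, time in s.
With the tool pointing down it reaches from about 0.375 to 0.9 m from the base axis. Payload 3.1 kg.
Tool frame: the origin (TCP) lies at the very end of the fingers, on their centre line; the grasp point (between the pads) lies 19 mm behind it; z points along the fingers, y is the direction in which the jaws open and shut (so a half turn about z gives the same grasp; the last joint's range is limited). The gripper opens to 87 mm and grips with 3 to 60 N. Pads are 19 mm wide; open, the fingers measure 117 mm over their backs; the gripper's body (75 mm by 190 mm) begins 51 mm behind the grasp point.
Start: joints at [-82.878, 30.224, 82.088, -0, 67.689, -10.227], TCP at [0.186, -0.597, 0.223] pointing down, gripper open.
Joint ranges: [-176.69, 176.69], [-43.24, 126.21], [12.49, 139.97], [-82, 262], [0, 151.66], [-163.58, 163.58]. Speed limits (degrees/s): [159.86, 159.86, 180, 180, 180, 180].

### API

Orientations are given as a 3x3 rotation matrix whose columns are the frame's x, y, z axes.
In Python, from rig import readout, capture, camera_model, bot, spot_in, regions_of gives the robot as it stands.
- The arm moves only by the tool send_rows, never from a script. Its argument "moves" is a list that holds one entry, the list of rows, each a list of 7 numbers: the turn, a rotation vector about the tool's x, y, z in degrees, then the shift along the tool's x, y, z in cm, then the opening, from -1 (shut) to 1 (fully open). A call has exactly 5 rows; each row shifts and turns the commanded pose from where the row before left it, along the tool's axes as they then stand; what a row does not reach is not made up. A row lasts 1/10 s, in which the tool goes at most 50 mm and 8.59 degrees, less where a joint would pass 70% of its speed; a pose out of reach is approached as far as the arm can. A call with a gripper value outside its range is refused whole. The fingers move at their own pace and stop on an object; the grip force is fixed at half the most. Time passes only in rows, so rows that do not move let the fingers close, or fill a call up. It gives the time, the measured TCP pose, the force and the opening at its end, in the units of the state.
- readout.read_state(): the state, without advancing time (a new reading comes with each control period).
- capture(name): name is "scene" or "top"; returns the picture (420x560x3 uint8, blue, green, red); there is no depth.
- camera_model(name): a dict with "camera_matrix" (3x3 intrinsics, pixels), "pose" (4x4, takes a point from camera to world coordinates). Camera axes: x right, y up, looking along -z (the intrinsics and any distortion apply to the point x, -y, -z); pixel columns grow to the right and rows downward; lengths in m; the calibration is good to about 2 mm. A picture is of the moment at which its call begins. camera_model takes no time and is no camera call.
- bot.hand_in(): hands the job in, once; it reports no verdict.
Trained networks look in the newest picture that a camera, given by its name, has taken for a name from the list of things; names that differ only in an ending like _2 or _b are one class to them, and where a whole thing is asked for, a point or a joint stands for the part that bears it (a point fixed in the world has none). Each returns a list of dicts, best first, with "p" (0 to 1); they miss things now and then, are a little off and sometimes report something else, mostly with a low value. They report only what shows in the picture. A call takes as long as a camera call.
- spot_in(camera, thing): "location" ([x, y, z] in m, in world coordinates, good to about 4 mm: the middle of the surface that is visible of it).
- regions_of(camera, thing): "mask" (420x560 bool, what is visible of it).
The state is a dict: "time_s": time; "joint_positions": joint angles; "qvel": joint speeds; "tau": joint torques, N m; "position": TCP position; "tcp_rot": TCP orientation; "force": force on the tool from outside, world axes, zero at the start; "moment": the same for the moment, N m; "opening": opening from 0.0 (shut) to 1.0 (fully open).
Only numpy, scipy, OpenCV 4.12 (cv2) and the standard library are available. Lean on these libraries where they do the work, as an engineer would, in place of code of your own. Each camera call takes 0.05 s, during which the arm holds its last target. There are 200 camera calls.

### The job

The wing knob on the circuit board holder is seized with dried flux. Take hold of it from above and, without letting go, rock it in small arcs: clockwise (seen from above) until it stops, counterclockwise until it stops, clockwise again until it stops; then it has broken free, so turn it counterclockwise to about 50 degrees beyond where it stood at first and let go. Leave the round knob alone.

Things in the scene. Friction and masses are not known exactly. Their poses are not given: they have to be found in the camera images.
- wing_knob (a joint): turn of the wing knob, rad, positive counterclockwise from above, 0.1 to 0.2 at the start. Seized: it turns only between stops at about -0.25 and +0.25 until it has been pushed right to the clockwise stop, then to the counterclockwise stop, then to the clockwise stop again; then it is free, end stop +1.3. Turning the hand 0.1 rad past a stop makes sure of it. Friction 0.12 N m; stays where left
- wing_grip (a point): grip point on the wing knob's turning axis (z, up), half-way up the wings; turns with the knob. Black plastic: an upright flat bar (the two wings) 56 mm long along x, 12 mm thick along y, from 16 mm below to 14 mm above this point; a hub 26 mm across amid its lower half, up to 2 mm below this point
- post_a: round grey post that carries the wing knob, 66 to 72 mm across, 55 mm high, top 28 mm below the grip point; fixed, at one end of the holder's plate. Origin: centre of its foot, on the knob's axis, 10 mm above the bench and 83 mm below the grip point
- holder: circuit board holder fixed to the bench: aluminium plate 110 (x) x 290 (y) x 10 mm, origin under its centre; two jaws and a small circuit board in its middle, up to 33 mm above the bench. A post with a knob stands at each end, 105 mm from the centre along its y axis; which knob is at which end varies
- round_knob (a joint): turn of the round knob in rad, positive counterclockwise seen from above, 0 at the start; leave it alone. It is a ribbed black disc 38 mm across and 22 mm high, without wings, on the other post, its top 97 mm above the bench

How it is judged:
By the outcome, as a careful person would: the job done as asked, in the order asked, and still so for the second after the job is handed in, with the robot touching nothing.
It also fails if it takes over 38 s, if anything falls off the work surface, if the arm or the gripper's body presses on something with over 40 N, if the wrist force passes 120 N, or if a joint passes its speed limit or range.

## Working session

There is one attempt and no reset: what is moved stays moved. The work goes in short steps, Python scripts to look and compute and a tool call to move; the robot and the scene stay as the last step left them, time stands still between calls to the robot, and variables do not carry over. Pictures are saved under pics/ and viewed, about 8 in all and at most 12, crops included, and the job is handed in when it is done.

Besides the shell and the picture viewer there is one more tool, called after "Emit:" as name(argument=value, ...), one argument or row to a line, values as JSON. send_rows: Moves the arm, as the interface text tells. Its arguments: {"type":"object","properties":{"moves":{"type":"array","items":{"type":"array","items":{"type":"array","items":{"type":"number"}}}}},"required":["moves"]}

```bash
ls; mkdir -p pics; python3 - <<'E'
from rig import readout, capture, camera_model, bot, spot_in, regions_of
import cv2,numpy as np
np.set_printoptions(precision=4,suppress=True)
s=readout.read_state()
print({k:np.round(v,4).tolist() for k,v in s.items()})
ims=[]
for n in("scene","top"):
    im=capture(n);cv2.imwrite(f"pics/{n}0.png",im)
    m=camera_model(n);print(n,m["camera_matrix"],m["pose"],[k for k in m])
    for t in("wing_grip","post_a","round_knob","holder"):
        for d in spot_in(n,t)[:2]:print(t,np.round(d["location"],4),d["p"])
E
```

```text
pics
{'time_s': 0.0, 'joint_positions': [-82.8792, 30.2786, 82.1566, -0.0013, 67.6868, -10.2268], 'qvel': [-0.0452, 0.0404, 0.156, -0.0149, 0.0073, 0.0028], 'tau': [-0.0004, -44.0044, -17.6595, 0.0633, 0.0582, -0.0002], 'position': [0.1863, -0.5958, 0.2216], 'tcp_rot': [[0.9545, 0.2982, -0.0003], [0.2982, -0.9545, 0.0021], [0.0004, -0.0021, -1.0]], 'force': [0.1387, -0.0919, 0.214], 'moment': [-0.0444, -0.0017, 0.0008], 'opening': 1.0007}
scene [[395.7706   0.     276.1176]
 [  0.     395.7706 206.5301]
 [  0.       0.       1.    ]] [[-0.3441 -0.6342  0.6924  1.0305]
 [ 0.9387 -0.2146  0.2699  0.1929]
 [-0.0225  0.7428  0.6692  0.5181]
 [ 0.      0.      0.      1.    ]] ['camera_matrix', 'pose']
wing_grip [ 0.5795 -0.0206  0.0952] 0.64
post_a [ 0.5925 -0.0119  0.0669] 0.69
round_knob [0.5813 0.1864 0.094 ] 0.95
holder [0.6012 0.093  0.0095] 0.61
top [[408.4041   0.     281.6921]
 [  0.     408.4041 214.17  ]
 [  0.       0.       1.    ]] [[ 0.0124  0.9745 -0.2242  0.4395]
 [-0.9999  0.0125 -0.001   0.0527]
 [ 0.0018  0.2242  0.9745  0.7302]
 [ 0.      0.      0.      1.    ]] ['camera_matrix', 'pose']
wing_grip [ 0.5712 -0.0223  0.1062] 0.78
post_a [ 0.5624 -0.0181  0.0685] 0.95
round_knob [0.5682 0.1845 0.099 ] 0.74
holder [0.5591 0.0894 0.0141] 0.82
```

```bash
python3 - <<'E'
from rig import capture, camera_model, regions_of
import cv2,numpy as np
np.set_printoptions(precision=4,suppress=True)
def ray(n,uv,z):
    m=camera_model(n);K=m["camera_matrix"];T=m["pose"]
    p=np.linalg.inv(K)@[uv[0],uv[1],1];d=T[:3,:3]@[p[0],-p[1],-p[2]]
    return T[:3,3]+d*(z-T[2,3])/d[2]
im=capture("top")
for t in("wing_grip","post_a","round_knob"):
    r=regions_of("top",t)
    for d in r[:1]:
        m=d["mask"].astype(np.uint8);M=cv2.moments(m,True)
        q=cv2.minAreaRect(cv2.findNonZero(m));print(t,d["p"],q,(M['m10']/M['m00'],M['m01']/M['m00']))
        print(ray("top",(M['m10']/M['m00'],M['m01']/M['m00']),{"wing_grip":.107,"post_a":.065,"round_knob":.097}[t]))
        b=cv2.boxPoints(q);print(np.array([ray("top",x,.107) for x in b]))
im=capture("top")
c=im[80:260,180:380];cv2.imwrite("pics/a.png",cv2.resize(c,None,fx=3,fy=3,interpolation=2))
E
```

```text
wing_grip 0.64 ((329.0382080078125, 223.0029296875), (14.342246055603027, 32.979496002197266), 4.398705005645752) (329.28615384615387, 223.30769230769232)
[ 0.5692 -0.021   0.107 ]
[[ 0.5445 -0.0073  0.107 ]
 [ 0.5969 -0.0117  0.107 ]
 [ 0.5954 -0.0342  0.107 ]
 [ 0.5431 -0.0293  0.107 ]]
post_a 0.88 ((325.3999938964844, 229.800048828125), (43.826927185058594, 44.72135925292969), 63.43495178222656) (325.7373801916933, 229.04025559105432)
[ 0.5682 -0.02    0.065 ]
[[ 0.5735  0.0315  0.107 ]
 [ 0.6066 -0.0315  0.107 ]
 [ 0.5444 -0.0607  0.107 ]
 [ 0.5127  0.0013  0.107 ]]
round_knob 0.56 ((198.20001220703125, 223.6000213623047), (23.255107879638672, 22.360679626464844), 26.56505012512207) (198.10747663551402, 223.5163551401869)
[0.5683 0.1854 0.097 ]
[[0.5583 0.2066 0.107 ]
 [0.5904 0.193  0.107 ]
 [0.5741 0.1595 0.107 ]
 [0.5423 0.1734 0.107 ]]
```

View pics/a.png

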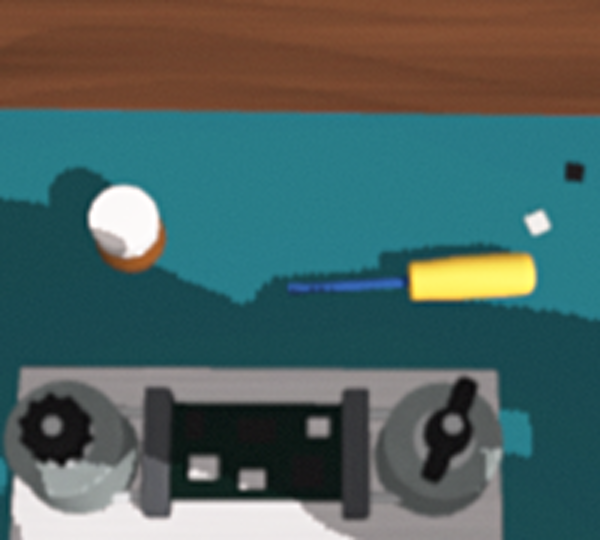

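View pics/scene0.png

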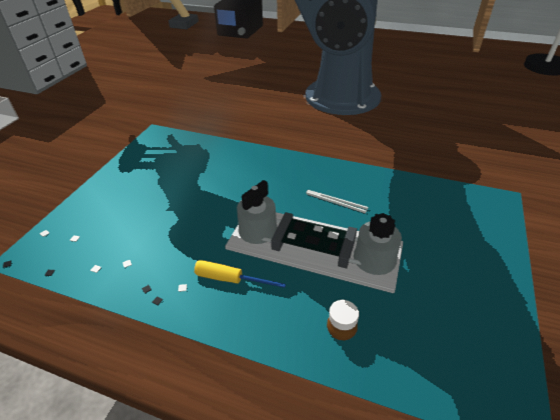

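The wing knob is at the right end of the plate, at full-image pixel (330,223) in the top view. Its bar runs from crop (464,385) to (435,475), a yaw of about -18°. I'll refine this by fitting the known shape.

```bash
cat > fit.py <<'E'
from rig import capture, camera_model
import cv2,numpy as np
from scipy.optimize import minimize
np.set_printoptions(precision=4,suppress=True)
def proj(n,P):
    m=camera_model(n);K=m["camera_matrix"];T=m["pose"]
    q=(np.asarray(P)-T[:3,3])@T[:3,:3]*[1,-1,-1];p=q@K.T
    return p[:,:2]/p[:,2:]
def model(n,x,y,yaw,S=8,z=.093):
    c,s=np.cos(yaw),np.sin(yaw);R=np.array([[c,-s],[s,c]])
    img=np.zeros((420*1,560*1),np.uint8)
    bx=np.array([[a*.028,b*.006] for a in(-1,1) for b in(-1,1)])@R.T+[x,y]
    t=np.linspace(0,6.28,40);hb=np.c_[np.cos(t),np.sin(t)]*.013+[x,y]
    for xy,z0,z1 in((bx,z-.016,z+.014),(hb,z-.028,z-.002)):
        P=np.r_[np.c_[xy,np.full(len(xy),z0)],np.c_[xy,np.full(len(xy),z1)]]
        h=cv2.convexHull(proj(n,P).astype(np.float32))
        cv2.fillConvexPoly(img,np.round(h*16).astype(np.int32),255,cv2.LINE_AA,4)
    return img/255.
def fit(names=("top","scene"),x0=(.569,-.021,np.radians(-18))):
    D={}
    for n in names:
        g=capture(n).max(2).astype(float)
        u,v=proj(n,[[x0[0],x0[1],.093]])[0].astype(int);sl=np.s_[v-26:v+26,u-26:u+26]
        D[n]=(np.clip((85-g)/40,0,1)[sl],sl)
    def cost(p,ns):
        e=0
        for n in ns:
            d,sl=D[n];m=model(n,*p)[sl]
            w=cv2.dilate(m,np.ones((5,5)))>0
            e+=((m-d)**2)[w].sum()
        return e
    for ns in [[n] for n in names]+[list(names)]:
        best=min((minimize(cost,[x0[0],x0[1],x0[2]+a],args=(ns,),method="Nelder-Mead",options=dict(initial_simplex=np.array([[x0[0]+i,x0[1]+j,x0[2]+a+k] for i,j,k in((0,0,0),(.005,0,0),(0,.005,0),(0,0,.2))]))) for a in(-.2,0,.2)),key=lambda r:r.fun)
        print(ns,best.x[:2],np.degrees(best.x[2]),best.fun)
    return best.x
if __name__=="__main__":fit()
E
python3 fit.py
```

```text
['top'] [ 0.5729 -0.0224] -22.689466290024313 120.76563244905805
['scene'] [ 0.5735 -0.0228] -11.105049032586365 169.9588480392157
['top', 'scene'] [ 0.5725 -0.0228] -16.915099017264012 325.360399846213
```

```bash
python3 - <<'E'
from fit import *
out=[]
for n in("top","scene"):
    im=capture(n);u,v=proj(n,[[.57,-.022,.093]])[0].astype(int);sl=np.s_[v-26:v+26,u-26:u+26]
    g=im.max(2);
    print(n);print(g[sl][8:44:2,8:44:2])
    a=cv2.resize(im[sl],(390,390),interpolation=cv2.INTER_CUBIC);b=a.copy()
    m=cv2.resize(model(n,.570,-.022,np.radians(-17))[sl],(390,390))
    cs,_=cv2.findContours((m>.5).astype(np.uint8),0,2);cv2.drawContours(b,cs,-1,(0,0,255),1)
    out.append(np.vstack([a,b]))
cv2.imwrite("pics/b.png",cv2.resize(np.hstack(out),(600,600)))
E
```

```text
top
[[148 148 148 149 148 149 148 146 143 143 148  93  36  60 120 148 146 147]
 [151 150 152 151 147 134 115 102 101  99  93  28  18  18  43 143 149 149]
 [149 149 150 131 104  97  95  94  94  97  56  16  21  20  53 146 148 146]
 [150 149 120  97  97  94  95  94  94  92  36  18  22  17  68 111 144 149]
 [151 121  98  95  96  97  95  94  93  78  17  19  22  25  82  94 110 149]
 [118  98  95  95  97  95  96  92  65  34  20  20  15  52  93  94  91 132]
 [103  94  96  98  97 104 112  51  15  49  94  79  22  77  94  93  90  99]
 [ 93  94  95  97 100 126  73  18  22 111 133 132  53  49  95  92  90  93]
 [ 95  93  97  95 112 126  35  21  22 103 132 130  61  23  85  93  92  93]
 [ 94  94  97  97 123 116  26  23  16  39  82  69  22  29  87  93  91  93]
 [ 98  96  97  94 124 123  32  20  20  17  16  18  19  50 102  92  92  91]
 [ 96  98  95  95 120 131  63  15  20  23  20  20  23 100 107  96  95  93]
 [ 98  97  95  96 110 135  94  22  20  21  16  30  86 130  99 120 146 151]
 [ 96  98  99  98  98 123  66  15  20  17  62 120 132 114  89  89 148 168]
 [ 92  99  97  98  99  94  28  19  20  20 113 
[... 911 characters left out ...]
 14  14  17  33 130 129]
 [137 138 140 116  24  18  17  17  16  16  17  15  18  16  16  30 129 130]
 [138 140 111  18  17  16  17  17  16  16  15  17  17  13  20  96 132 129]
 [140 138  84  19  20  15  15  16  15  17  18  17  17  32  78  84 115 130]
 [141 140 110  13  18  14  16  14  18  17  17  19  16  53  80  78  80  93]
 [141 124  71  15  16  18  15  16  17  15  16  16  19  83  80  78  77  77]
 [ 71  79  65  17  18  16  16  17  14  18  17  15  42 107  96  80  81  81]
 [ 71  79  66  15  17  17  15  16  19  16  20  42 104 110 103  81  82  81]
 [ 76  76  76  24  15  18  23  77 105 110 106 108 110 109  97  80  80  80]
 [ 73  77  77  68  29  43 102 108 108 109 108 108 108 105  84  80  80  80]]
```

View pics/b.png

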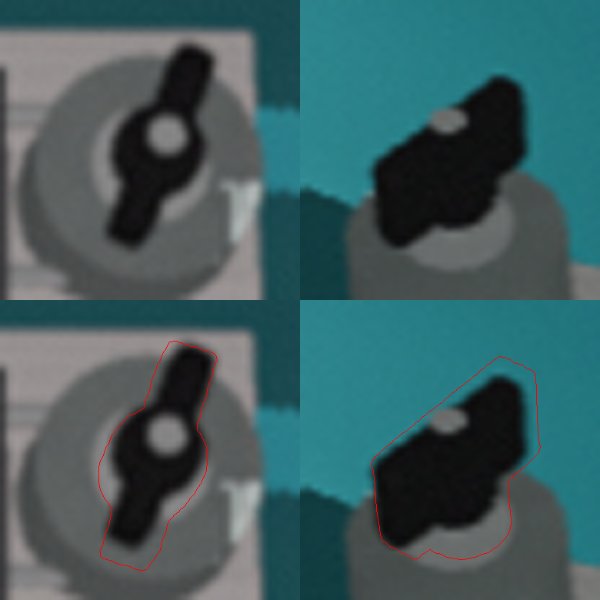

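The knob is clean black with a grey screw cap on the axis, and my model outline is too large at the hub foot and the wing corners. I'll tighten the model by shortening the hub, rounding the wing ends and filling in the screw cap.

```bash
python3 - <<'E'
s=open('fit.py').read()
s=s.replace("bx=np.array([[a*.028,b*.006] for a in(-1,1) for b in(-1,1)])","bx=np.array([[a*.028,b*.002] for a in(-1,1) for b in(-1,1)]+[[a*.024,b*.006] for a in(-1,1) for b in(-1,1)])")
s=s.replace("z-.028,z-.002","z-.016,z-.002")
s=s.replace("        D[n]=(np.clip((85-g)/40,0,1)[sl],sl)","        D[n]=(cv2.morphologyEx(np.clip((75-g)/50,0,1)[sl],cv2.MORPH_CLOSE,cv2.getStructuringElement(2,(9,9))),sl)")
open('fit.py','w').write(s)
E
cat >>fit.py <<'E'
    im=capture("top");u,v=proj("top",[[.57,-.022,.107]])[0].astype(int)
    o=[]
    p=[.5695,-.022,np.radians(-17)]
E
sed -i '/^    im=capture/,$d' fit.py
sed -i 's/^if __name__.*/if __name__=="__main__":\n    p=fit(x0=(.569,-.021,np.radians(-18)))/' fit.py
cat >>fit.py <<'E'
    o=[]
    for n in("top","scene"):
        im=capture(n);u,v=proj(n,[[.57,-.022,.093]])[0].astype(int);sl=np.s_[v-26:v+26,u-26:u+26]
        b=cv2.resize(im[sl],(390,390),interpolation=cv2.INTER_CUBIC);m=cv2.resize(model(n,*p)[sl],(390,390))
        cs,_=cv2.findContours((m>.5).astype(np.uint8),0,2);cv2.drawContours(b,cs,-1,(0,0,255),1);o.append(b)
    cv2.imwrite("pics/c.png",np.hstack(o))
E
python3 fit.py
```

```text
['top'] [ 0.5726 -0.0225] -22.257959545424598 79.283384544406
['scene'] [ 0.573  -0.0232] -17.778950359989043 95.09690580545944
['top', 'scene'] [ 0.5733 -0.0231] -18.6544131203647 181.23699284890426
```

View pics/c.png

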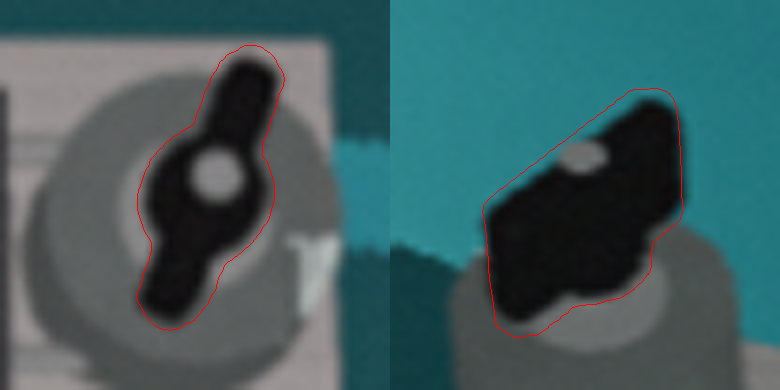

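Emit:
send_rows(
  moves=[
    [[0,0,0,3.6,-2.87,0.27,1],[0,0,0,3.6,-2.87,0.27,1],[0,0,0,3.6,-2.87,0.27,1],[0,0,0,3.6,-2.87,0.27,1],[0,0,0,3.6,-2.87,0.27,1]],
  ],
)

```text
time_s: 1.65
position: [0.3162, -0.4045, 0.2091]
tcp_rot: [[0.955, 0.298, 0.0], [0.298, -0.955, -0.0], [0.0, 0.001, -1.0]]
force: [0.2, -0.4, 0.7]
opening: 1.001
```

Emit:
send_rows(
  moves=[
    [[0,0,0,3.6,-2.87,0.27,1],[0,0,0,3.6,-2.87,0.27,1],[0,0,0,3.6,-2.87,0.27,1],[0,0,0,3.6,-2.87,0.27,1],[0,0,0,3.6,-2.87,0.27,1]],
  ],
)

```text
time_s: 2.15
position: [0.4454, -0.2138, 0.1957]
tcp_rot: [[0.955, 0.298, 0.001], [0.298, -0.955, -0.001], [0.0, 0.001, -1.0]]
force: [0.7, -1.7, 0.6]
opening: 1.002
```

Emit:
send_rows(
  moves=[
    [[0,0,0,3.6,-2.87,0.27,1],[0,0,0,3.6,-2.87,0.27,1],[0,0,0,3.6,-2.87,0.27,1],[0,0,0,3.6,-2.87,0.27,1],[0,0,0,3.6,-2.87,0.27,1]],
  ],
)

```text
time_s: 2.65
position: [0.5745, -0.0228, 0.1821]
tcp_rot: [[0.954, 0.298, 0.001], [0.298, -0.954, -0.0], [0.0, 0.0, -1.0]]
force: [0.5, -0.4, -0.4]
opening: 1.0
```

Emit:
send_rows(
  moves=[
    [[0,0,8,0,0,0,1],[0,0,8,0,0,0,1],[0,0,8,0,0,0,1],[0,0,8,0,0,0,1],[0,0,5.3,0,0,0,1]],
  ],
)

```text
time_s: 3.15
position: [0.5736, -0.0245, 0.1821]
tcp_rot: [[0.938, -0.345, 0.0], [-0.345, -0.938, -0.0], [0.0, -0.0, -1.0]]
force: [-0.2, 1.3, 0.0]
opening: 1.001
```

Emit:
send_rows(
  moves=[
    [[0,0,0,0,0,0,1],[0,0,0,0,0,0,1],[0,0,0,0,0,0,1],[0,0,0,0,0,0,1],[0,0,0,0,0,0,1]],
  ],
)

```text
time_s: 3.65
position: [0.5735, -0.0246, 0.1821]
tcp_rot: [[0.94, -0.341, 0.0], [-0.341, -0.94, 0.0], [-0.0, -0.0, -1.0]]
force: [0.6, -0.1, 0.8]
opening: 1.001
```

```bash
cat >st.py <<'E'
from rig import readout
import numpy as np,sys
s=readout.read_state();R=np.array(s["tcp_rot"]);p=np.array(s["position"])
print(s["time_s"],"p",p.round(4),"yaw",np.degrees(np.arctan2(R[1,0],R[0,0])).round(2),"z",R[:,2].round(4),"F",np.round(s["force"],1),"M",np.round(s["moment"],3),"op",round(s["opening"],3),"q",np.round(s["joint_positions"],1))
if len(sys.argv)>3:print("tool shift cm",(R.T@(np.array(list(map(float,sys.argv[1:4])))-p)*100).round(2))
E
python3 st.py .573 -.0235 .094
python3 - <<'E'
from fit import *
im=capture("top");u,v=proj("top",[[.57,-.022,.12]])[0].astype(int)
cv2.imwrite("pics/d.png",cv2.resize(im[v-60:v+60,u-70:u+70],None,fx=4,fy=4,interpolation=2))
E
```

```text
3.65 p [ 0.5735 -0.0246  0.1821] yaw -19.92 z [ 0.  0. -1.] F [ 0.6 -0.1  0.8] M [0.095 0.013 0.043] op 1.001 q [-13.6  29.2  91.9   0.   58.9  96.3]
tool shift cm [-0.08 -0.09  8.81]
```

View pics/d.png

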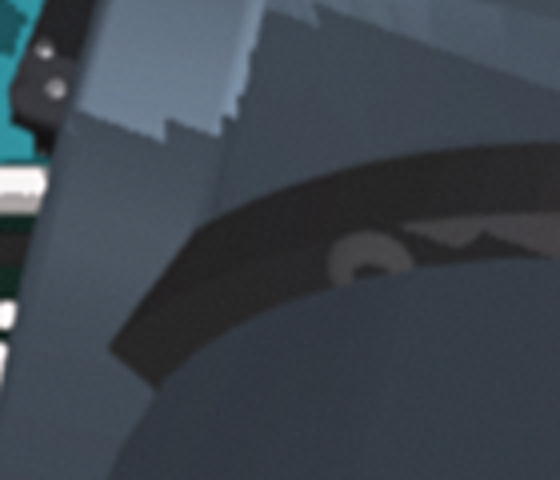

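The arm blocks the top camera. I'll go down and check with the scene camera.

Emit:
send_rows(
  moves=[
    [[0,0,0,-0.08,-0.09,2.4,1],[0,0,0,0,0,2.2,1],[0,0,0,0,0,2.0,1],[0,0,0,0,0,1.6,1],[0,0,0,0,0,0.6,1]],
  ],
)

```text
time_s: 4.2
position: [0.5719, -0.0233, 0.0924]
tcp_rot: [[0.94, -0.341, -0.003], [-0.341, -0.94, 0.001], [-0.003, 0.0, -1.0]]
force: [-0.3, -0.3, -0.2]
opening: 0.998
```

```bash
python3 - <<'E'
from fit import *
im=capture("scene");u,v=proj("scene",[[.573,-.0235,.12]])[0].astype(int)
cv2.imwrite("pics/e.png",cv2.resize(im[v-60:v+60,u-70:u+70],None,fx=4,fy=4,interpolation=2))
E
python3 st.py .573 -.0235 .094
```

```text
4.25 p [ 0.572  -0.0233  0.0923] yaw -19.95 z [-3.2e-03  8.0e-04 -1.0e+00] F [ 0.7  0.6 -0.6] M [-0.007  0.    -0.031] op 1.003 q [-13.5  36.6  95.9  -0.   47.7  96.4]
tool shift cm [ 0.11 -0.01 -0.17]
```

View pics/e.png

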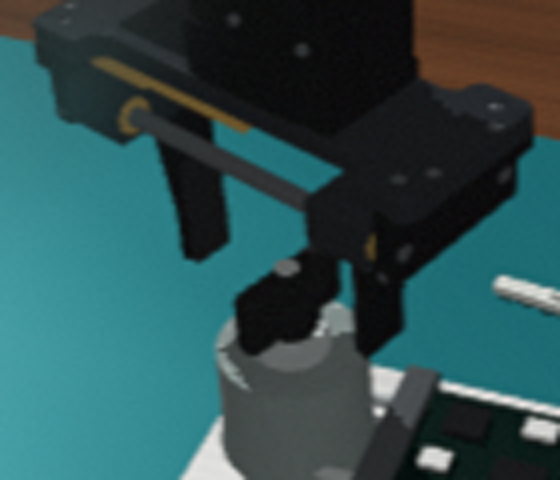

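The knob sits between the two fingers, bar parallel to the pads. I'll raise 1 mm to stay above the hub and close.

Emit:
send_rows(
  moves=[
    [[0,0,0,0.1,0,-0.12,1],[0,0,0,0,0,0,-1],[0,0,0,0,0,0,-1],[0,0,0,0,0,0,-1],[0,0,0,0,0,0,-1]],
  ],
)

```text
time_s: 4.75
position: [0.5742, -0.0238, 0.0958]
tcp_rot: [[0.94, -0.341, 0.001], [-0.341, -0.94, -0.0], [0.001, -0.0, -1.0]]
force: [0.6, -0.7, 0.4]
opening: 0.721
```

Emit:
send_rows(
  moves=[
    [[0,0,0,0,0,0,-1],[0,0,0,0,0,0,-1],[0,0,0,0,0,0,-1],[0,0,0,0,0,0,-1],[0,0,0,0,0,0,-1]],
  ],
)

```text
time_s: 5.25
position: [0.5739, -0.0238, 0.0952]
tcp_rot: [[0.94, -0.341, -0.0], [-0.341, -0.94, 0.0], [-0.0, 0.0, -1.0]]
force: [-0.0, 0.4, 0.3]
opening: 0.262
```

```bash
python3 st.py .573 -.0235 .094
```

```text
5.25 p [ 0.5739 -0.0238  0.0952] yaw -19.95 z [-1.e-04  0.e+00 -1.e+00] F [-0.   0.4  0.3] M [ 0.063 -0.009 -0.046] op 0.262 q [-13.5  36.4  95.6  -0.   48.   96.4]
tool shift cm [-0.1   0.    0.12]
```

Emit:
send_rows(
  moves=[
    [[0,0,0,-0.05,0,0.1,-1],[0,0,0,0,0,0,-1],[0,0,0,0,0,0,-1],[0,0,0,0,0,0,-1],[0,0,0,0,0,0,-1]],
  ],
)

```text
time_s: 5.75
position: [0.5734, -0.0235, 0.0941]
tcp_rot: [[0.94, -0.341, -0.0], [-0.341, -0.94, 0.0], [-0.0, -0.0, -1.0]]
force: [0.6, 0.0, -0.3]
opening: 0.135
```

```bash
python3 st.py .573 -.0235 .094
```

```text
5.75 p [ 0.5734 -0.0235  0.0941] yaw -19.96 z [-2.e-04  3.e-04 -1.e+00] F [ 0.6  0.  -0.3] M [ 0.215 -0.073  0.014] op 0.135 q [-13.5  36.5  95.7   0.   47.8  96.4]
tool shift cm [-0.04  0.01  0.01]
```

The opening is 11.7 mm, so it's gripping the wings above the hub, with no side load. Now clockwise (+ tool z).

Emit:
send_rows(
  moves=[
    [[0,0,3.5,0,0,0,-1],[0,0,3.5,0,0,0,-1],[0,0,3.5,0,0,0,-1],[0,0,3.5,0,0,0,-1],[0,0,3,0,0,0,-1]],
  ],
)

```text
time_s: 6.25
position: [0.5733, -0.0236, 0.0941]
tcp_rot: [[0.798, -0.602, -0.0], [-0.602, -0.798, -0.0], [-0.0, 0.0, -1.0]]
force: [1.6, -0.3, -1.5]
opening: 0.132
```

```bash
python3 st.py
```

```text
6.25 p [ 0.5733 -0.0236  0.0941] yaw -37.03 z [-4.e-04 -1.e-04 -1.e+00] F [ 1.6 -0.3 -1.5] M [0.14  0.04  0.137] op 0.132 q [-13.5  36.5  95.7  -0.   47.8 113.5]
```

Emit:
send_rows(
  moves=[
    [[0,0,1.5,0,0,0,-1],[0,0,1.5,0,0,0,-1],[0,0,1.5,0,0,0,-1],[0,0,1.5,0,0,0,-1],[0,0,0,0,0,0,-1]],
  ],
)

```text
time_s: 6.75
position: [0.5733, -0.0236, 0.0941]
tcp_rot: [[0.731, -0.682, -0.0], [-0.682, -0.731, 0.0], [-0.0, 0.0, -1.0]]
force: [0.4, -0.3, -2.4]
opening: 0.135
```

```bash
python3 st.py
```

```text
6.75 p [ 0.5733 -0.0236  0.0941] yaw -43.0 z [-4.e-04  1.e-04 -1.e+00] F [ 0.4 -0.3 -2.4] M [ 0.102 -0.028  0.021] op 0.135 q [-13.5  36.5  95.7   0.   47.8 119.5]
```

Emit:
send_rows(
  moves=[
    [[0,0,1.5,0,0,0,-1],[0,0,1.5,0,0,0,-1],[0,0,1,0,0,0,-1],[0,0,1,0,0,0,-1],[0,0,1,0,0,0,-1]],
  ],
)

```text
time_s: 7.25
position: [0.5733, -0.0237, 0.0941]
tcp_rot: [[0.656, -0.755, -0.0], [-0.755, -0.656, -0.0], [-0.0, 0.0, -1.0]]
force: [-0.1, 0.2, -4.2]
opening: 0.134
```

```bash
python3 st.py
```

```text
7.25 p [ 0.5733 -0.0237  0.0941] yaw -49.02 z [-5.e-04 -1.e-04 -1.e+00] F [-0.1  0.2 -4.2] M [ 0.11  -0.046  0.253] op 0.134 q [-13.5  36.5  95.7  -0.   47.8 125.5]
```

Emit:
send_rows(
  moves=[
    [[0,0,1,0,0,0,-1],[0,0,1,0,0,0,-1],[0,0,1,0,0,0,-1],[0,0,1,0,0,0,-1],[0,0,0,0,0,0,-1]],
  ],
)

```text
time_s: 7.75
position: [0.5733, -0.0237, 0.0941]
tcp_rot: [[0.603, -0.798, -0.0], [-0.798, -0.603, -0.0], [-0.0, 0.001, -1.0]]
force: [-0.5, 0.2, -5.4]
opening: 0.134
```

```bash
python3 st.py;python3 st.py
python3 - <<'E'
from fit import *
im=capture("scene");u,v=proj("scene",[[.573,-.0235,.1]])[0].astype(int)
cv2.imwrite("pics/f.png",cv2.resize(im[v-40:v+40,u-45:u+45],None,fx=6,fy=6,interpolation=2))
E
```

```text
7.75 p [ 0.5733 -0.0237  0.0941] yaw -52.94 z [-5.e-04 -3.e-04 -1.e+00] F [-0.5  0.2 -5.4] M [0.051 0.055 0.536] op 0.134 q [-13.5  36.5  95.7  -0.   47.8 129.4]
7.75 p [ 0.5733 -0.0237  0.0941] yaw -52.94 z [-5.e-04 -3.e-04 -1.e+00] F [-0.5  0.2 -5.4] M [0.051 0.055 0.536] op 0.134 q [-13.5  36.5  95.7  -0.   47.8 129.4]
```

View pics/f.png

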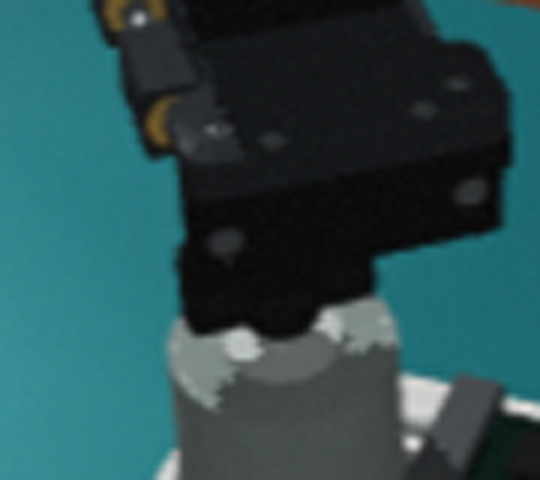

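The wrist moment rose to 0.25, then 0.54 N·m, with friction at only 0.12, so it's hard against the clockwise stop, which is near yaw -47°. One more small push, then counterclockwise.

Emit:
send_rows(
  moves=[
    [[0,0,1,0,0,0,-1],[0,0,1,0,0,0,-1],[0,0,0,0,0,0,-1],[0,0,0,0,0,0,-1],[0,0,-2,0,0,0,-1]],
  ],
)

```text
time_s: 8.3
position: [0.5733, -0.0237, 0.0941]
tcp_rot: [[0.603, -0.798, -0.0], [-0.798, -0.603, 0.0], [-0.0, 0.0, -1.0]]
force: [-0.5, -2.2, -5.7]
opening: 0.136
```

Emit:
send_rows(
  moves=[
    [[0,0,-3,0,0,0,-1],[0,0,-3,0,0,0,-1],[0,0,-3,0,0,0,-1],[0,0,-3,0,0,0,-1],[0,0,-3,0,0,0,-1]],
  ],
)

```text
time_s: 8.8
position: [0.5734, -0.0236, 0.0941]
tcp_rot: [[0.787, -0.616, -0.0], [-0.616, -0.787, 0.001], [-0.001, -0.001, -1.0]]
force: [-1.1, -1.4, -4.8]
opening: 0.131
```

Emit:
send_rows(
  moves=[
    [[0,0,-3,0,0,0,-1],[0,0,-3,0,0,0,-1],[0,0,-3,0,0,0,-1],[0,0,-3,0,0,0,-1],[0,0,-3,0,0,0,-1]],
  ],
)

```text
time_s: 9.3
position: [0.5734, -0.0235, 0.0941]
tcp_rot: [[0.92, -0.392, -0.0], [-0.392, -0.92, 0.001], [-0.001, -0.001, -1.0]]
force: [-0.2, -0.4, -5.4]
opening: 0.132
```

```bash
python3 st.py
```

```text
9.3 p [ 0.5734 -0.0235  0.0941] yaw -23.05 z [-1.0e-04  1.2e-03 -1.0e+00] F [-0.2 -0.4 -5.4] M [-0.114  0.068 -0.159] op 0.132 q [-13.5  36.5  95.7   0.1  47.9  99.5]
```

Emit:
send_rows(
  moves=[
    [[0,0,-1.5,0,0,0,-1],[0,0,-1.5,0,0,0,-1],[0,0,-1.5,0,0,0,-1],[0,0,-1.5,0,0,0,-1],[0,0,0,0,0,0,-1]],
  ],
)

```text
time_s: 9.8
position: [0.5734, -0.0235, 0.0941]
tcp_rot: [[0.957, -0.291, -0.0], [-0.291, -0.957, 0.0], [-0.0, -0.0, -1.0]]
force: [-0.1, 1.0, -6.3]
opening: 0.134
```

```bash
python3 st.py
```

```text
9.8 p [ 0.5734 -0.0235  0.0941] yaw -16.92 z [-1.e-04  3.e-04 -1.e+00] F [-0.1  1.  -6.3] M [ 0.085 -0.007 -0.005] op 0.134 q [-13.5  36.5  95.7   0.   47.8  93.4]
```

Emit:
send_rows(
  moves=[
    [[0,0,-1.5,0,0,0,-1],[0,0,-1.5,0,0,0,-1],[0,0,-1.5,0,0,0,-1],[0,0,-1.5,0,0,0,-1],[0,0,0,0,0,0,-1]],
  ],
)

```text
time_s: 10.3
position: [0.5735, -0.0234, 0.0941]
tcp_rot: [[0.982, -0.19, -0.0], [-0.19, -0.982, 0.001], [-0.0, -0.001, -1.0]]
force: [0.7, 1.4, -8.0]
opening: 0.137
```

```bash
python3 st.py
```

```text
10.3 p [ 0.5735 -0.0234  0.0941] yaw -10.96 z [-0.e+00  6.e-04 -1.e+00] F [ 0.7  1.4 -8. ] M [ 0.181 -0.03  -0.451] op 0.137 q [-13.5  36.5  95.7   0.   47.8  87.4]
```

Emit:
send_rows(
  moves=[
    [[0,0,-1.5,0,0,0,-1],[0,0,-1.5,0,0,0,-1],[0,0,-0.5,0,0,0,-1],[0,0,0,0,0,0,-1],[0,0,0,0,0,0,-1]],
  ],
)

```text
time_s: 10.8
position: [0.5735, -0.0234, 0.0942]
tcp_rot: [[0.991, -0.13, -0.0], [-0.13, -0.991, 0.001], [-0.0, -0.001, -1.0]]
force: [0.3, 3.0, -8.5]
opening: 0.143
```

```bash
python3 st.py
```

```text
10.8 p [ 0.5735 -0.0234  0.0942] yaw -7.48 z [-0.e+00  5.e-04 -1.e+00] F [ 0.3  3.  -8.5] M [ 0.416 -0.102 -0.658] op 0.143 q [-13.5  36.5  95.7   0.   47.8  84. ]
```

It's firmly against the counterclockwise stop (-0.66 N·m, stop near -16°). Now clockwise again.

Emit:
send_rows(
  moves=[
    [[0,0,3,0,0,0,-1],[0,0,3,0,0,0,-1],[0,0,3,0,0,0,-1],[0,0,3,0,0,0,-1],[0,0,3,0,0,0,-1]],
  ],
)

```text
time_s: 11.3
position: [0.5734, -0.0236, 0.0942]
tcp_rot: [[0.925, -0.38, -0.0], [-0.38, -0.925, -0.001], [0.0, 0.001, -1.0]]
force: [0.3, 2.3, -7.7]
opening: 0.137
```

Emit:
send_rows(
  moves=[
    [[0,0,3,0,0,0,-1],[0,0,3,0,0,0,-1],[0,0,3,0,0,0,-1],[0,0,3,0,0,0,-1],[0,0,3,0,0,0,-1]],
  ],
)

```text
time_s: 11.8
position: [0.5733, -0.0236, 0.0942]
tcp_rot: [[0.795, -0.607, -0.0], [-0.607, -0.795, -0.001], [0.0, 0.001, -1.0]]
force: [1.8, 1.8, -7.7]
opening: 0.136
```

Emit:
send_rows(
  moves=[
    [[0,0,2.5,0,0,0,-1],[0,0,2.5,0,0,0,-1],[0,0,2.5,0,0,0,-1],[0,0,2.5,0,0,0,-1],[0,0,2,0,0,0,-1]],
  ],
)

```text
time_s: 12.3
position: [0.5733, -0.0237, 0.0942]
tcp_rot: [[0.652, -0.758, -0.001], [-0.758, -0.652, -0.001], [0.0, 0.001, -1.0]]
force: [0.9, 1.7, -8.2]
opening: 0.135
```

```bash
python3 st.py
```

```text
12.3 p [ 0.5733 -0.0237  0.0942] yaw -49.32 z [-5.e-04 -1.e-03 -1.e+00] F [ 0.9  1.7 -8.2] M [ 0.433 -0.094  0.127] op 0.135 q [-1.350e+01  3.650e+01  9.570e+01 -1.000e-01  4.790e+01  1.259e+02]
```

Emit:
send_rows(
  moves=[
    [[0,0,1.5,0,0,0,-1],[0,0,1.5,0,0,0,-1],[0,0,1.5,0,0,0,-1],[0,0,1,0,0,0,-1],[0,0,0,0,0,0,-1]],
  ],
)

```text
time_s: 12.8
position: [0.5733, -0.0237, 0.0942]
tcp_rot: [[0.574, -0.819, -0.001], [-0.819, -0.574, -0.0], [-0.0, 0.0, -1.0]]
force: [-0.7, 1.6, -7.2]
opening: 0.135
```

```bash
python3 st.py
```

```text
12.8 p [ 0.5733 -0.0237  0.0942] yaw -54.96 z [-5.e-04 -1.e-04 -1.e+00] F [-0.7  1.6 -7.2] M [0.274 0.014 0.03 ] op 0.135 q [-13.5  36.5  95.7  -0.   47.9 131.5]
```

The moment is near zero where the stop should be. I'll push a little further to see whether the stop is still ahead.

Emit:
send_rows(
  moves=[
    [[0,0,1,0,0,0,-1],[0,0,1,0,0,0,-1],[0,0,1,0,0,0,-1],[0,0,1,0,0,0,-1],[0,0,0,0,0,0,-1]],
  ],
)

```text
time_s: 13.3
position: [0.5732, -0.0237, 0.0942]
tcp_rot: [[0.515, -0.857, -0.001], [-0.857, -0.515, -0.0], [-0.0, 0.001, -1.0]]
force: [-0.9, 1.5, -8.6]
opening: 0.139
```

```bash
python3 st.py
python3 - <<'E'
from fit import *
im=capture("scene");u,v=proj("scene",[[.573,-.0235,.09]])[0].astype(int)
cv2.imwrite("pics/g.png",np.clip(cv2.resize(im[v-25:v+25,u-30:u+30],None,fx=10,fy=10,interpolation=2).astype(float)*2.5,0,255))
E
```

```text
13.3 p [ 0.5732 -0.0237  0.0942] yaw -58.99 z [-5.e-04 -1.e-04 -1.e+00] F [-0.9  1.5 -8.6] M [0.157 0.147 0.003] op 0.139 q [-13.5  36.5  95.7  -0.   47.9 135.5][ WARN:0@1.257] global loadsave.cpp:1063 imwrite_ Unsupported depth image for selected encoder is fallbacked to CV_8U.
```

View pics/g.png

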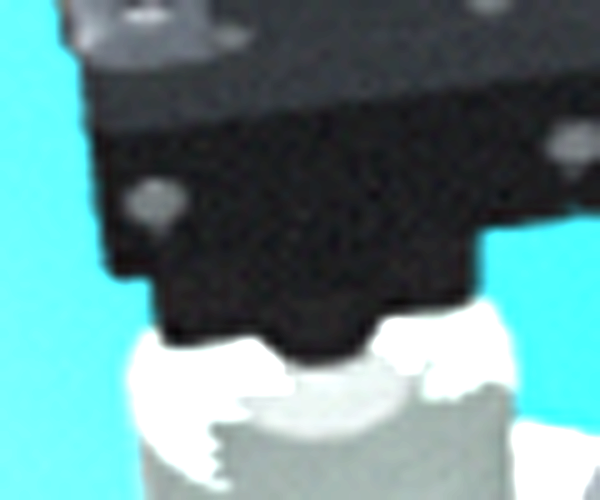

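The hub and wing outline at (165–475, 300–340) turn with the hand, and there's no resistance past the old stop. That suggests it broke free. The test is whether it passes the old counterclockwise stop near -16°.

Emit:
send_rows(
  moves=[
    [[0,0,-4,0,0,0,-1],[0,0,-4,0,0,0,-1],[0,0,-4,0,0,0,-1],[0,0,-4,0,0,0,-1],[0,0,-4,0,0,0,-1]],
  ],
)

```text
time_s: 13.85
position: [0.5734, -0.0236, 0.0942]
tcp_rot: [[0.779, -0.627, -0.0], [-0.627, -0.779, 0.0], [-0.0, -0.0, -1.0]]
force: [0.2, 0.2, -9.3]
opening: 0.134
```

Emit:
send_rows(
  moves=[
    [[0,0,-4,0,0,0,-1],[0,0,-4,0,0,0,-1],[0,0,-4,0,0,0,-1],[0,0,-4,0,0,0,-1],[0,0,-3,0,0,0,-1]],
  ],
)

```text
time_s: 14.35
position: [0.5734, -0.0235, 0.0942]
tcp_rot: [[0.94, -0.34, -0.0], [-0.34, -0.94, 0.001], [-0.0, -0.001, -1.0]]
force: [-0.7, 0.2, -9.1]
opening: 0.134
```

```bash
python3 st.py
```

```text
14.35 p [ 0.5734 -0.0235  0.0942] yaw -19.88 z [-1.e-04  6.e-04 -1.e+00] F [-0.7  0.2 -9.1] M [ 0.224  0.099 -0.15 ] op 0.134 q [-13.5  36.5  95.7   0.   47.8  96.3]
```

Emit:
send_rows(
  moves=[
    [[0,0,-2.5,0,0,0,-1],[0,0,-2.5,0,0,0,-1],[0,0,-2.5,0,0,0,-1],[0,0,-2.5,0,0,0,-1],[0,0,0,0,0,0,-1]],
  ],
)

```text
time_s: 14.85
position: [0.5734, -0.0234, 0.0942]
tcp_rot: [[0.985, -0.173, -0.0], [-0.173, -0.985, 0.001], [-0.0, -0.0, -1.0]]
force: [-0.0, 2.0, -7.5]
opening: 0.134
```

```bash
python3 st.py
```

```text
14.85 p [ 0.5734 -0.0234  0.0942] yaw -9.98 z [-1.e-04  5.e-04 -1.e+00] F [-0.   2.  -7.5] M [0.379 0.062 0.022] op 0.134 q [-13.5  36.5  95.7   0.   47.8  86.5]
```

No stop at -10°, where it read -0.45 N·m before, so the knob is free. On to yaw +30°.

Emit:
send_rows(
  moves=[
    [[0,0,-4,0,0,0,-1],[0,0,-4,0,0,0,-1],[0,0,-4,0,0,0,-1],[0,0,-4,0,0,0,-1],[0,0,-4,0,0,0,-1]],
  ],
)

```text
time_s: 15.35
position: [0.5735, -0.0233, 0.0942]
tcp_rot: [[0.985, 0.175, 0.0], [0.175, -0.985, 0.001], [0.0, -0.001, -1.0]]
force: [0.1, 1.9, -9.0]
opening: 0.134
```

Emit:
send_rows(
  moves=[
    [[0,0,-4,0,0,0,-1],[0,0,-4,0,0,0,-1],[0,0,-4,0,0,0,-1],[0,0,-4,0,0,0,-1],[0,0,-4,0,0,0,-1]],
  ],
)

```text
time_s: 15.85
position: [0.5734, -0.0231, 0.0942]
tcp_rot: [[0.865, 0.501, -0.0], [0.501, -0.865, 0.001], [0.0, -0.001, -1.0]]
force: [-0.2, 3.0, -8.8]
opening: 0.134
```

Emit:
send_rows(
  moves=[
    [[0,0,0,0,0,0,-1],[0,0,0,0,0,0,-1],[0,0,0,0,0,0,-1],[0,0,0,0,0,0,-1],[0,0,0,0,0,0,-1]],
  ],
)

```text
time_s: 16.35
position: [0.5734, -0.0232, 0.0942]
tcp_rot: [[0.866, 0.5, -0.0], [0.5, -0.866, 0.001], [0.0, -0.001, -1.0]]
force: [-0.6, 4.9, -9.7]
opening: 0.137
```

```bash
python3 st.py
python3 - <<'E'
from fit import *
im=capture("scene");u,v=proj("scene",[[.573,-.0235,.1]])[0].astype(int)
cv2.imwrite("pics/h.png",np.clip(cv2.resize(im[v-40:v+40,u-45:u+45],None,fx=6,fy=6,interpolation=2).astype(float)*2,0,255).astype(np.uint8))
E
```

```text
16.35 p [ 0.5734 -0.0232  0.0942] yaw 30.01 z [-2.e-04  7.e-04 -1.e+00] F [-0.6  4.9 -9.7] M [ 0.917 -0.016  0.078] op 0.137 q [-13.5  36.5  95.7   0.1  47.9  46.5]
```

View pics/h.png

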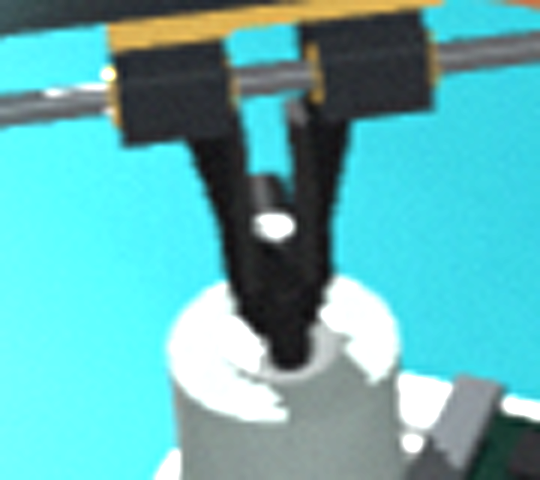

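The wing bar now points along the fingers, with the screw cap at (275,225) between the pads, so it has followed to +30°. I'll release, lift and back off.

Emit:
send_rows(
  moves=[
    [[0,0,0,0,0,0,1],[0,0,0,0,0,0,1],[0,0,0,0,0,0,1],[0,0,0,0,0,0,1],[0,0,0,0,0,0,1]],
  ],
)

```text
time_s: 16.9
position: [0.5741, -0.0242, 0.0949]
tcp_rot: [[0.866, 0.501, 0.002], [0.501, -0.866, -0.001], [0.001, 0.001, -1.0]]
force: [-1.1, 0.7, 1.4]
opening: 0.503
```

Emit:
send_rows(
  moves=[
    [[0,0,0,0,0,0,1],[0,0,0,0,0,0,1],[0,0,0,0,0,0,1],[0,0,0,0,0,-1,1],[0,0,0,0,0,-2,1]],
  ],
)

```text
time_s: 17.4
position: [0.5723, -0.0234, 0.1236]
tcp_rot: [[0.866, 0.501, -0.004], [0.501, -0.866, 0.001], [-0.003, -0.003, -1.0]]
force: [0.7, 0.5, -0.3]
opening: 0.95
```

Emit:
send_rows(
  moves=[
    [[0,0,0,0,0,-3,1],[0,0,0,0,0,-4,1],[0,0,0,0,0,-4,1],[0,0,0,-1,4,0,1],[0,0,0,-1,4,0,1]],
  ],
)

```text
time_s: 17.9
position: [0.5974, -0.1029, 0.2375]
tcp_rot: [[0.864, 0.503, 0.005], [0.503, -0.864, -0.002], [0.003, 0.004, -1.0]]
force: [0.5, 0.5, -0.3]
opening: 0.996
```

Emit:
send_rows(
  moves=[
    [[0,0,0,-1,4,0,1],[0,0,0,-1,4,0,1],[0,0,0,-1,4,0,1],[0,0,0,-1,4,0,1],[0,0,0,-1,4,0,1]],
  ],
)

```text
time_s: 18.4
position: [0.6533, -0.3026, 0.235]
tcp_rot: [[0.866, 0.501, 0.0], [0.501, -0.866, -0.0], [0.0, 0.0, -1.0]]
force: [-0.4, -0.3, -0.1]
opening: 1.0
```

Emit:
send_rows(
  moves=[
    [[0,0,0,-1,4,0,1],[0,0,0,-1,4,0,1],[0,0,0,-1,4,0,1],[0,0,0,0,0,0,1],[0,0,0,0,0,0,1]],
  ],
)

```text
time_s: 18.9
position: [0.6866, -0.4206, 0.2337]
tcp_rot: [[0.866, 0.499, -0.001], [0.499, -0.866, 0.001], [-0.0, -0.001, -1.0]]
force: [0.3, 0.3, 0.8]
opening: 1.0
```

```bash
python3 st.py; sed -i 's/p=fit(x0=.*/p=fit(x0=(.573,-.0235,np.radians(30)))/;s#pics/c.png#pics/i.png#' fit.py; python3 fit.py
```

```text
18.9 p [ 0.6866 -0.4206  0.2337] yaw 29.96 z [-8.0e-04  1.3e-03 -1.0e+00] F [0.3 0.3 0.8] M [ 0.025 -0.02  -0.012] op 1.0 q [-39.4  45.3  49.8   0.   85.   20.6]
['top'] [ 0.5732 -0.0221] 26.69728256316586 106.94633171856978
['scene'] [ 0.5749 -0.0222] 26.593580086390087 80.9219200307574
['top', 'scene'] [ 0.5746 -0.0222] 27.019609520170157 191.61196555171085
```

View pics/i.png

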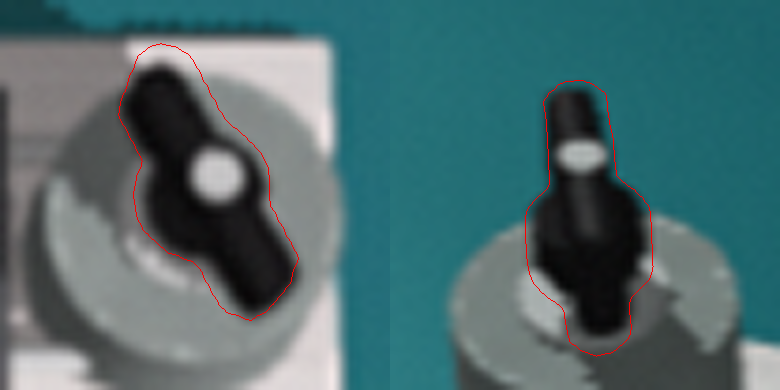

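The wing stands near the goal angle, but my outline model is about 1 px too fat. I'll re-render it sharply and compare the first pictures with the current ones.

```bash
cat > fit2.py <<'E'
from fit import proj
from rig import capture
import cv2,numpy as np
from scipy.optimize import minimize
S=6
def model(n,x,y,yaw,o,zh,hl,z=.093):
    c,s=np.cos(yaw),np.sin(yaw);R=np.array([[c,-s],[s,c]])
    img=np.zeros((52*S,52*S),np.uint8);t=np.linspace(0,2*np.pi,40);r=.005
    bx=np.array([[a*(hl-r)+r*np.cos(k),b*(.006-r)+r*np.sin(k)] for a in(-1,1) for b in(-1,1) for k in t])@R.T+[x,y]
    hb=np.c_[np.cos(t),np.sin(t)]*.013+[x,y]
    for xy,z0,z1 in((bx,z-.016,z+.014),(hb,z-.016,z+zh)):
        P=np.r_[np.c_[xy,np.full(len(xy),z0)],np.c_[xy,np.full(len(xy),z1)]]
        h=cv2.convexHull(((proj(n,P)-o+.5)*S-.5).astype(np.float32))
        cv2.fillConvexPoly(img,np.round(h).astype(np.int32),1)
    return cv2.GaussianBlur(cv2.resize(img.astype(float),(52,52),interpolation=cv2.INTER_AREA),(0,0),.6)
def run(lbl,ims,y0):
    for ns in(["top"],["scene"],["top","scene"]):
        D={}
        for n in ns:
            o=np.floor(proj(n,[[.573,-.0235,.093]])[0])-26;u,v=o.astype(int)
            g=ims[n].max(2).astype(float)[v:v+52,u:u+52]
            d=cv2.morphologyEx(np.clip((90-g)/70,0,1),cv2.MORPH_CLOSE,cv2.getStructuringElement(2,(9,9)));D[n]=(d,o)
        def cost(p):
            e=0
            for n in ns:
                d,o=D[n];m=model(n,p[0]*.01,p[1]*.01,p[2],o,-.002,.028)
                w=cv2.dilate(m,np.ones((5,5)))>.05;e+=((m-d)**2)[w].sum()
            return e
        b=min((minimize(cost,[57.3,-2.35,np.radians(y0+a)],method="Powell",bounds=[(56,58.5),(-3.5,-1.2),(np.radians(y0-25),np.radians(y0+25))]) for a in(-6,0,6)),key=lambda r:r.fun)
        print(lbl,ns,(b.x[:2]*10).round(2),np.degrees(b.x[2]).round(2),round(b.fun,1))
run("start",{n:cv2.imread(f"pics/{n}0.png") for n in("top","scene")},-20)
run("now",{n:capture(n) for n in("top","scene")},28)
E
python3 fit2.py
```

```text
start ['top'] [573.25 -22.84] -20.62 20.2
start ['scene'] [575.64 -21.93] -19.43 42.2Traceback (most recent call last):
  File "fit2.py", line 31, in <module>
    run("start",{n:cv2.imread(f"pics/{n}0.png") for n in("top","scene")},-20)
    ~~~^^^^^^^^^^^^^^^^^^^^^^^^^^^^^^^^^^^^^^^^^^^^^^^^^^^^^^^^^^^^^^^^^^^^^^
  File "fit2.py", line 29, in run
    b=min((minimize(cost,[57.3,-2.35,np.radians(y0+a)],method="Powell",bounds=[(56,58.5),(-3.5,-1.2),(np.radians(y0-25),np.radians(y0+25))]) for a in(-6,0,6)),key=lambda r:r.fun)
  File "fit2.py", line 29, in <genexpr>
    b=min((minimize(cost,[57.3,-2.35,np.radians(y0+a)],method="Powell",bounds=[(56,58.5),(-3.5,-1.2),(np.radians(y0-25),np.radians(y0+25))]) for a in(-6,0,6)),key=lambda r:r.fun)
           ~~~~~~~~^^^^^^^^^^^^^^^^^^^^^^^^^^^^^^^^^^^^^^^^^^^^^^^^^^^^^^^^^^^^^^^^^^^^^^^^^^^^^^^^^^^^^^^^^^^^^^^^^^^^^^^^^^^^^^^^^^^^^^^^^
    res = _minimize_powell(fun, x0, args, callback, bounds, **options)
    fval, x, direc1 = _linesearch_powell(func, x, direc1,
                      ~~~~~~~~~~~~~~~~~~^^^^^^^^^^^^^^^^^
                         
[... 363 characters left out ...]
                               fval=fval)
                                         ^^^^^^^^^^
    res = _minimize_scalar_bounded(myfunc, bound, xatol=tol / 100)
    fu = func(x, *args)
    return func(p + alpha*xi)
    fx = function(np.copy(x), *(wrapper_args + args))
  File "fit2.py", line 26, in cost
    d,o=D[n];m=model(n,p[0]*.01,p[1]*.01,p[2],o,-.002,.028)
               ~~~~~^^^^^^^^^^^^^^^^^^^^^^^^^^^^^^^^^^^^^^^
  File "fit2.py", line 13, in model
    h=cv2.convexHull(((proj(n,P)-o+.5)*S-.5).astype(np.float32))
                       ~~~~^^^^^
  File "fit.py", line 6, in proj
    m=camera_model(n);K=m["camera_matrix"];T=m["pose"]
ValueError: time passes only in moves, steps and waits
```

```bash
sed -i 's/^from rig import capture, camera_model/from rig import capture, camera_model as _cm\nfrom functools import cache\ncamera_model=cache(_cm)/' fit.py
sed -i '/^run("start"/d' fit2.py; sed -i 's/\[57.3,-2.35/[57.4,-2.25/' fit2.py
python3 fit2.py
python3 - <<'E'
import cv2,numpy as np
from rig import capture,regions_of
a=cv2.imread("pics/top0.png").astype(int);b=capture("top").astype(int)
np.set_printoptions(precision=2)
r=np.s_[205:242,180:216];print("round knob dark-mask diff px",((a.max(2)<55)^(b.max(2)<55))[r].sum(),(a.max(2)<55)[r].sum())
E
```

```text
now ['top'] [573.22 -21.98] 30.71 38.5
now ['scene'] [573.96 -22.52] 29.58 28.8
now ['top', 'scene'] [573.36 -22.24] 30.59 70.6
round knob dark-mask diff px 39 377
```

```bash
python3 -c "
from rig import bot
print(bot.hand_in())"
```

```text
the job is handed in; nothing more can be done
None
```

I freed the wing knob and left it about 50° counterclockwise of where it started. The job is handed in with the arm well clear, at about 19 s of the 38 s limit.

**Rocking:** I gripped the wings from above, just over the hub, and kept hold throughout. The order was clockwise, counterclockwise, clockwise, then counterclockwise to the final angle.
- **First clockwise stop:** the wrist moment reached +0.54 N·m, well above the 0.12 N·m friction.
- **Counterclockwise stop:** the moment reached -0.66 N·m.
- **Second clockwise push:** the moment stayed near zero even about 12° past where that stop had been. I never felt this stop and took it that the knob broke free on reaching it.
- **Proof it was free:** the knob then turned past the old counterclockwise stop with no resistance.

**Final angle:** fitting the knob's shape in both cameras gave about -20° at the start (-20.6° and -19.4°) and about +30° at the end (30.7° and 29.6°). My first, rougher fit disagreed, at 44–49° of turn, because its outline was about 1 px too large. The hand's own turn was also 50°.

**Round knob:** the arm never went near it. A before-and-after picture comparison differed by 39 of about 377 dark pixels. I put that down to changed shadows and didn't check further.

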